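# Set the coffee grinder to the filter line and start it

### The arm

A 6-joint arm with a two-finger parallel gripper is mounted at the origin on a cart in front of the work surface, level with it; the furniture and walls round the work are solid. World frame = base frame: x ahead of the robot, y to its left, z up, the work surface at z = 0. Lengths are in m, angles in rad, forces in N, time in s.
With the tool pointing down it reaches from about 0.375 to 0.9 m from the base axis. Payload 3.1 kg.
Tool frame: the origin (TCP) lies on the centre line of the jaws, within the pads' length; the fingertips stand robot.tip_reach ahead of it and the grasp point (between the pads) lies 8 mm behind it (robot.tip_reach is the distance from the TCP to the fingertips, in m); z points along the fingers, y is the line along which they close (so a half turn about z gives the same grasp; the last joint's range is limited). The gripper opens to 87 mm and grips with 3 to 60 N. Pads are 19 mm wide; open, the fingers measure 117 mm over their backs; the gripper's body (75 mm by 190 mm) begins 51 mm behind the grasp point.
Start: joints at [0.964, 0.527, 1.433, -0, 1.181, -0.178], TCP at [0.26, 0.568, 0.234] pointing down, gripper open.
Joint ranges: [-3.08, 3.08], [-0.75, 2.2], [0.22, 2.44], [-1.43, 4.57], [0, 2.65], [-2.85, 2.85]. Speed limits (rad/s): [2.79, 2.79, 3.14, 3.14, 3.14, 3.14].

### API

Orientations are given as a unit quaternion [x, y, z, w].
In Python, from rig import robot gives the robot as it stands.
- The arm moves only by the tool jog_arm, never from a script. Its argument "motion" is one flat list of numbers, 7 for each row, row after row: the shift along the tool's x, y, z scaled (see below), then the turn, a rotation vector about the tool's x, y, z scaled (see below), then the gripper's target within -1 to 1 (shut at 1, half-way at 0, fully open at -1). In form: [x, y, z, rx, ry, rz, hand, x, y, z, rx, ry, rz, hand, ...]. A call has 1 to 12 rows; each row shifts and turns the commanded pose from where the row before left it, along the tool's axes as they then stand; what a row does not reach is not made up. The controller multiplies each number of a shift by 4 cm and each number of a turn by 4 degrees. A row lasts 1/8 s, in which the tool goes at most 62.5 mm and 10.7 degrees, less where a joint would pass 70% of its speed; a pose out of reach is approached as far as the arm can. A call with a number of a shift or a turn outside -1 to 1 is refused whole. A call with a gripper value outside its range is refused whole. The fingers move at their own pace and stop on an object; "grip_force" is the grip in N (left out, the last holds). Time passes only in rows, so rows that do not move let the fingers close. It gives the time, the measured TCP pose, the force, the opening and the grip force at its end, in the units of the state.
- robot.get_obs(): the state, without advancing time (a new reading comes with each control period).
- robot.camera(name): name is "side" or "top" or "wrist"; returns the picture (384x512x3 uint8, blue, green, red); there is no depth.
- robot.calibration(name): a dict with "fx", "fy", "cx", "cy" (pixels), "R" (3x3) and "t" (3): a world point X has camera coordinates R X + t; the wrist camera has in their place "T_tool_cam" (4x4, takes a point from camera to tool coordinates, whose origin is the TCP and whose axes are the flange's). Camera axes: x right, y down, z forward; pixel columns grow to the right and rows downward; lengths in m; the calibration is good to about 2 mm. A picture is of the moment at which its call begins: read the wrist's pose just before it. calibration takes no time and is no camera call.
- robot.hand_in(): hands the job in; it is judged then, once.
The state is a dict: "time": time; "q": joint angles; "joint_velocities": joint speeds; "joint_torque": joint torques, N m; "position": TCP position; "tool_rot": TCP orientation; "ft_force": force on the tool from outside, world axes, zero at the start; "moment": the same for the moment, N m; "grip_width": finger opening in m; "grip_force": force on a finger pad.
Only numpy, scipy, OpenCV 4.12 (cv2) and the standard library are available. Lean on these libraries where they do the work, as an engineer would, in place of code of your own. Each camera call takes 0.05 s, during which the arm holds its last target. There are 200 camera calls.

### The job

Make the coffee grinder ready for filter coffee and start it, only pushing with the fingertips or the outside of the fingers: first push the collar's lever round until the white index line on the collar lines up with the orange line of the scale, then push the red lip of the hopper gate fully in, and only then press the green start button fully down and let it spring back. Pinch and lift nothing, do not force or shove the grinder, and leave the glass under its spout, the mug and the sugar canister alone.

Things in the scene. Friction and masses are not known exactly. Their poses are not given: they have to be found in the camera images.
- coffee_grinder: Grey coffee grinder, loose on rubber feet (4.9 kg), 240 x 160 x 262 mm. Origin: under the feet, below the vertical axis of collar and hopper. Own -x is the front (button side, towards the robot), +y its left, z up. Flat deck at z 182 mm, x -155 to 85, y -80 to 80. Fixed hopper on the axis, 93 mm wide, top at z 262. Starts turned up to 0.35 rad either way.
- collar (a joint): Angle q (rad) of the dark knurled collar, 120 mm wide, top at grinder z 207 mm; grows clockwise from above. In the grinder's x, y the index line points along (-cos q, sin q), the lever along (sin q, cos q). Range -1.0 to 0.9; stiff (2.5 N at the post), stays where left. Starts at -0.8 to -0.35, always short of the orange line.
- scale_ring (a joint): Angle (rad) of the scale's orange line, counted like the collar's: the lines match when both read the same. A flat black ring, 154 mm wide, round the collar's foot, with white lines every 8 degrees; clamped too tightly to be turned. Lies between 0 and 0.45.
- index_line (a point): Outer end of the white index line at the foot of the collar's edge, 62 mm from the axis, 186 mm above the grinder's origin. The line is 2.6 mm wide, runs over the collar's top rim and down its edge.
- orange_line (a point): Inner end of the single orange line (2.8 mm wide, 15 mm long, radial) of the scale, 62 mm from the axis, 186 mm above the grinder's origin: coincides with index_line when the lines match.
- lever_post (a point): Centre of the top of the upright black round post (18 mm diameter) at the end of the collar's steel lever, 88 mm from the axis. The post spans grinder z 195 to 234 mm; the 11 mm lever rod joins it to the collar at z 200. Push the post sideways from its side nearer the grinder's front: the collar angle grows.
- gate (a joint): Travel (m) of the hopper's gate slide: 0 = drawn out (shut; starts at 0 to 0.002), 0.022 = pushed fully in (open) against its stop. Moves along the grinder's +y, towards the axis, with about 2 N of friction; stays where left.
- gate_lip (a point): Middle of the outer face of the gate's red upright lip (34 mm along the grinder's x, 6 mm thick, grinder z 218 to 242 mm) on the grinder's right (-y) side; 86 mm from the axis when drawn out, 64 mm when fully in. Push it along the grinder's +y.
- start (a joint): Travel (m) of the start button: 0 = up, 0.006 = fully down; spring return, 5 N fully down.
- start_top (a point): Centre of the top of the green round start button (28 mm diameter, in a black 44 mm housing) on the front of the deck, 125 mm in front of the axis, 204 mm above the grinder's origin when up. Pressed straight down.
- grounds_glass: Clear tumbler, 80 mm wide x 88 mm tall, standing on the grinder's base plate below the spout. Origin at the centre of its underside. Bystander.
- mug: White mug with a handle, 87 x 121 x 96 mm, on the worktop to the right of the grinder. Origin at the middle of its underside. Bystander.
- sugar_canister: White round lidded canister, 102 mm wide x 125 mm tall, behind the grinder to the left. Origin at the centre of its underside. Bystander.

How it is judged:
By the outcome, as a careful person would: the job done as asked, in the order asked, and still so for the second after the job is handed in, with the robot touching nothing.
It also fails if it takes over 61 s, if anything falls off the work surface, if the arm or the gripper's body presses on something with over 40 N, if the wrist force passes 120 N, or if a joint passes its speed limit or range.

## Working session

There is one attempt and no reset: what is moved stays moved. The work goes in short steps, Python scripts to look and compute and a tool call to move; the robot and the scene stay as the last step left them, time stands still between calls to the robot, and variables do not carry over. Pictures are saved under pics/ and viewed, at most 10 in all, crops included, and the job is handed in when it is done.

Besides the shell and the picture viewer there is one more tool, called after "Request:" by a JSON object that holds its "name" and its "arguments", one argument or row to a line. jog_arm: Moves the arm, as the interface text tells. Shifts and turns lie within -1 to 1; 1 stands for 4 cm of shift or 4 degrees of turn. Its arguments: {"type":"object","properties":{"motion":{"type":"array","items":{"type":"number"}},"grip_force":{"type":"number"}},"required":["motion"]}

```bash
mkdir -p pics; ls; python3 - <<'E'
from rig import robot
import cv2,numpy as np
np.set_printoptions(precision=4,suppress=True)
o=robot.get_obs(); print(o['time'],o['position'],o['tool_rot'],o['grip_width'],robot.tip_reach)
for n in('side','top','wrist'):
    print(n,robot.calibration(n))
    if n!='wrist': cv2.imwrite(f'pics/{n}0.png',robot.camera(n))
a=cv2.imread('pics/side0.png');b=cv2.imread('pics/top0.png')
cv2.imwrite('pics/both0.png',np.vstack([a,b])[:, :] if 0 else cv2.resize(np.hstack([a,b]),(800,300)))
E
```

```text
pics
0.0 [0.2594 0.5679 0.2326] [ 0.2128  0.9771 -0.001  -0.0004] 0.08702541686984108 0.011
side {'fx': 483.0039557275636, 'fy': 483.0039557275636, 'cx': 256.61032004431456, 'cy': 183.93176462164612, 'R': array([[ 0.9999, -0.0141,  0.0074],
       [ 0.0009, -0.4132, -0.9107],
       [ 0.0159,  0.9105, -0.4131]]), 't': array([-0.6017,  0.1967,  1.3684])}
top {'fx': 385.5076046959947, 'fy': 385.5076046959947, 'cx': 250.5770778153358, 'cy': 190.41068274310913, 'R': array([[-0.1699, -0.9855, -0.002 ],
       [-0.9648,  0.1667, -0.2036],
       [ 0.201 , -0.0327, -0.9791]]), 't': array([0.1801, 0.5776, 0.8918])}
wrist {'fx': 289.6976804834548, 'fy': 289.6976804834548, 'cx': 252.4295786491069, 'cy': 187.10599668365268, 'T_tool_cam': array([[-0.0007, -0.9535, -0.3014,  0.0834],
       [ 1.    , -0.0007, -0.0001,  0.    ],
       [-0.0001, -0.3014,  0.9535, -0.1509],
       [ 0.    ,  0.    ,  0.    ,  1.    ]])}
```

View pics/top0.png

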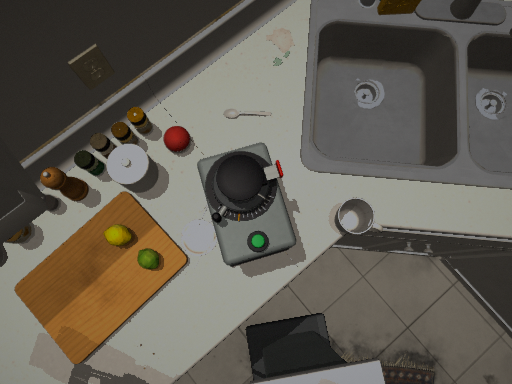

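View pics/side0.png

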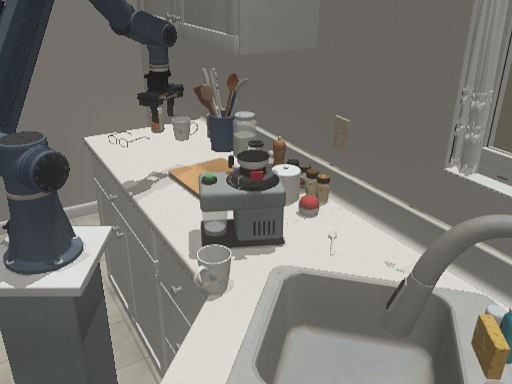

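The top picture shows the button at (258,241), red lip at (280,169), lever post at (217,216) and hopper at (240,178). The side picture shows the button at (208,178), lip at (257,174) and post at (231,161).

```bash
cat > h.py <<'E'
from rig import robot
import cv2,numpy as np
from scipy.spatial.transform import Rotation as Ro
np.set_printoptions(precision=4,suppress=True)
def cam(n,o=None):
    c=robot.calibration(n)
    if n=='wrist':
        T=np.eye(4);T[:3,:3]=Ro.from_quat(o['tool_rot']).as_matrix();T[:3,3]=o['position']
        T=T@c['T_tool_cam'];R=T[:3,:3].T;t=-R@T[:3,3]
    else:R,t=np.array(c['R']),np.array(c['t'])
    return np.array([[c['fx'],0,c['cx']],[0,c['fy'],c['cy']],[0,0,1]]),R,t
def plane(C,uv,z):
    K,R,t=C;d=R.T@np.linalg.inv(K)@np.array([uv[0],uv[1],1.]);p=-R.T@t
    return p+d*(z-p[2])/d[2]
def tri(C1,u1,C2,u2):
    P=[C[0]@np.c_[C[1],C[2]] for C in(C1,C2)]
    X=cv2.triangulatePoints(P[0],P[1],np.array(u1,float),np.array(u2,float)).ravel();return X[:3]/X[3]
def proj(C,X):
    K,R,t=C;p=K@(R@np.array(X)+t);return p[:2]/p[2]
def mask(im,col):
    h=cv2.cvtColor(im,cv2.COLOR_BGR2HSV);H,S,V=cv2.split(h)
    return {'green':(H>45)&(H<80)&(S>120)&(V>60),'red':((H<7)|(H>173))&(S>150)&(V>60),'orange':(H>7)&(H<22)&(S>120)&(V>80)}[col].astype(np.uint8)
def blobs(im,col,box):
    m=mask(im,col);k=np.zeros_like(m);x0,y0,x1,y1=box;k[y0:y1,x0:x1]=m[y0:y1,x0:x1]
    n,l,s,c=cv2.connectedComponentsWithStats(k);return [(s[i,4],c[i],s[i,:4]) for i in range(1,n) if s[i,4]>2]
E
python3 - <<'E'
from h import *
a=cv2.imread('pics/side0.png');b=cv2.imread('pics/top0.png');S,T=cam('side'),cam('top')
r={}
for col in('green','red','orange'):
    print(col,'side',blobs(a,col,(190,140,290,200)),'top',blobs(b,col,(190,130,310,275)))
g=[max(blobs(a,'green',(190,140,290,200)),key=lambda q:q[0])[1],max(blobs(b,'green',(190,130,310,275)),key=lambda q:q[0])[1]]
print('button tri',tri(S,g[0],T,g[1]),'plane',plane(T,g[1],.204),plane(S,g[0],.204))
g=[max(blobs(a,'red',(190,140,290,200)),key=lambda q:q[0])[1],max(blobs(b,'red',(190,130,310,275)),key=lambda q:q[0])[1]]
print('lip tri',tri(S,g[0],T,g[1]),'plane',plane(T,g[1],.242))
print('post',plane(T,(217,216),.234))
cv2.imwrite('pics/topc.png',cv2.resize(b[135:275,190:310],None,fx=4,fy=4,interpolation=cv2.INTER_CUBIC))
E
```

```text
green side [(np.int32(12), array([209.    , 174.5833]), array([206, 174,   7,   2], dtype=int32))] top [(np.int32(143), array([257.4126, 240.3636]), array([251, 234,  14,  14], dtype=int32))]
red side [(np.int32(97), array([256.4536, 174.7113]), array([251, 171,  12,   9], dtype=int32))] top [(np.int32(45), array([278.9556, 167.7556]), array([276, 160,   7,  16], dtype=int32))]
orange side [(np.int32(58), array([279.4828, 142.8793]), array([274, 140,  12,   7], dtype=int32)), (np.int32(13), array([278.0769, 163.4615]), array([273, 162,  11,   4], dtype=int32)), (np.int32(4), array([229.5 , 176.25]), array([228, 176,   4,   2], dtype=int32))] top [(np.int32(14), array([238.5, 217. ]), array([238, 214,   2,   7], dtype=int32))]
button tri [0.466  0.0881 0.2056] plane [0.4658 0.088  0.204 ] [0.466  0.0919 0.204 ]
lip tri [0.6001 0.0204 0.2346] plane [0.5985 0.0213 0.242 ]
post [0.5244 0.1593 0.234 ]
```

View pics/topc.png

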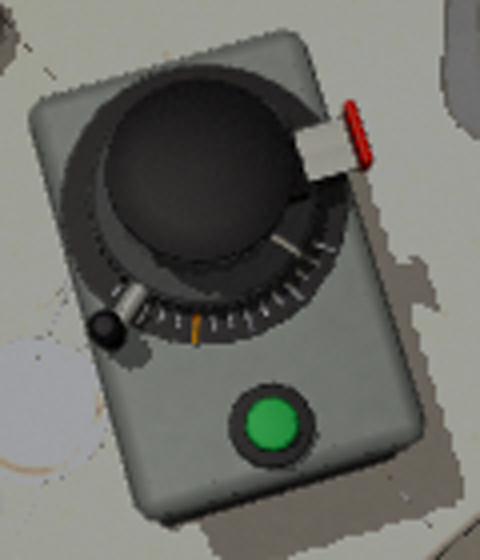

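In the crop, the orange line is at about (195,330), the index line at about (290,245) and the post top at about (107,328). The button-to-lip distance is 148 mm (expected 150), which puts the axis near (0.590, 0.103) with a yaw of about 0.12. I'll go above the grinder for a close look with the wrist camera.

Request:
{"name": "jog_arm", "arguments": {
  "motion": [0,0,-0.9,0,0,0,1,-0.9,-0.65,-0.9,0,0,0,1,-0.9,-0.65,0,0,0,0,1,-0.9,-0.65,0,0,0,0,1,-0.9,-0.65,0,0,0,0,1,-0.9,-0.65,0,0,0,0,1,-0.9,-0.65,0,0,0,0,1,-0.9,-0.65,0,0,0,0,1,-0.9,-0.65,0,0,0,0,1,-0.9,-0.65,0,0,0,0,1,-0.9,-0.65,0,0,0,0,1,-0.9,-0.65,0,0,0,0,1]
}}

```text
time: 1.6
position: [0.5013, 0.1423, 0.3052]
tool_rot: [0.213, 0.977, -0.0, -0.0]
ft_force: [-0.1, 0.2, 0.0]
grip_width: 0.0004
grip_force: 0.0
```

Request:
{"name": "jog_arm", "arguments": {
  "motion": [0,0,0,0,0,-1,1,0,0,0,0,0,-1,1,0,0,0,0,0,-1,1,0,0,0,0,0,-1,1,0,0,0,0,0,-1,1,0,0,0,0,0,-1,1,0,0,0,0,0,-1,1,0,0,0,0,0,-1,1,0,0,0,0,0,0,1]
}}

```text
time: 2.72
position: [0.5007, 0.1436, 0.3052]
tool_rot: [-0.064, 0.998, -0.0, -0.0]
ft_force: [-0.0, -0.1, 0.2]
grip_width: 0.0007
grip_force: 0.0
```

```bash
python3 - <<'E'
from h import *
import json
o=robot.get_obs();im=robot.camera('wrist');cv2.imwrite('pics/w1.png',im)
json.dump({k:list(o[k]) for k in('position','tool_rot')},open('o1.json','w'))
print(o['time'],o['position'],o['tool_rot'],o['grip_width'],o['ft_force'])
W=cam('wrist',o)
for c in('green','red','orange'):
    for n,p,s in blobs(im,c,(0,0,512,384)): print(c,n,p,s,plane(W,p,{'green':.204,'red':.23,'orange':.184}[c]))
cv2.imwrite('pics/w1b.png',cv2.resize(im,(800,600),interpolation=cv2.INTER_CUBIC))
E
```

```text
2.725 [0.5007 0.1436 0.3052] [-0.0644  0.9979 -0.     -0.0005] 0.000686720166858192 [-0.0431 -0.0784  0.2332]
green 762 [194.1247 144.0499] [179 129  31  32] [0.4645 0.0878 0.204 ]
red 224 [103.7366 296.5491] [ 96 289  18  19] [0.6123 0.0188 0.23  ]
orange 22293 [436.8443 159.1536] [334  50 178 214] [0.4529 0.3152 0.184 ]
orange 55 [224.1818 201.8727] [221 195   8  15] [0.5222 0.1179 0.184 ]
orange 103 [237.0485 279.9903] [236 258   3  44] [0.6112 0.1409 0.184 ]
orange 115 [267.9391 279.4435] [266 258   4  43] [0.6062 0.1744 0.184 ]
orange 4 [436.25 291.  ] [435 290   3   3] [0.597  0.3618 0.184 ]
orange 3 [260. 318.] [259 318   3   1] [0.6584 0.1728 0.184 ]
```

View pics/w1b.png

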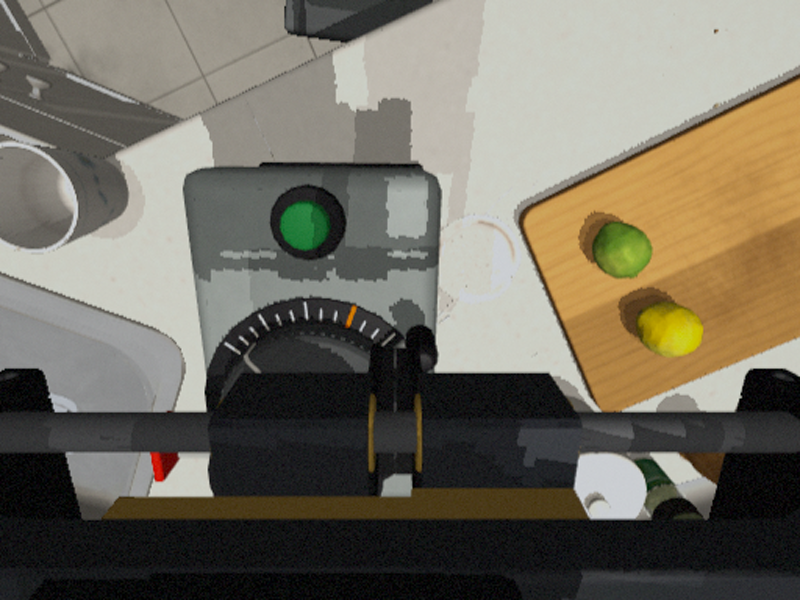

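The wrist picture shows the button at (194,144), the orange line at (224,202), and the index line near (160,230) in raw pixels, partly hidden by the gripper. Next I'll work out the yaw from the deck edges and lip, then the line angles.

```bash
python3 - <<'E'
from h import *
import json
o=json.load(open('o1.json'));W=cam('wrist',o);T=cam('top');S=cam('side')
b=cv2.imread('pics/top0.png');w=cv2.imread('pics/w1.png')
tc=lambda u,v:(190+(u+.5)/4-.5,135+(v+.5)/4-.5)
wc=lambda u,v:((u+.5)*.64-.5,(v+.5)*.64-.5)
def edge(C,p,q,n):
    p,q=plane(C,p,.180),plane(C,q,.180);d=q-p;d=d*np.sign(d[0]);print(n,p,q,'dir',np.arctan2(d[1],d[0]));return p,q
edge(T,tc(35,115),tc(137,490),'topL');edge(T,tc(305,60),tc(420,425),'topR')
edge(W,wc(186,190),wc(203,370),'wR');edge(W,wc(440,190),wc(436,310),'wL')
B=(plane(W,(194.1,144.05),.204)+plane(T,(257.4,240.4),.204))/2
P=plane(T,tc(107,328),.234)
L=plane(T,tc(357,134),.242)
print('B',B,'P',P,'L',L)
Oc=[plane(T,(238.5,217),.1845),plane(W,(224.2,201.9),.1845)];print('O',Oc)
I=plane(W,wc(247,355),.207);It=plane(T,tc(290,245),.207);print('I',I,It)
for yaw in(.08,.11,.14,.17):
    R=np.array([[np.cos(yaw),np.sin(yaw)],[-np.sin(yaw),np.cos(yaw)]])
    A=B[:2]+.125*R[0]
    g=lambda X:R@(X[:2]-A)
    f=lambda v:(v,np.hypot(*v))
    p=g(P);print(yaw,'A',A,'lip',g(L),'post',p,np.hypot(*p),'qpost',np.arctan2(p[0],p[1]))
    for X in Oc+[I,It]:
        v=g(X);print('   r',np.hypot(*v),'q',np.arctan2(v[1],-v[0]))
E
```

```text
topL [0.6539 0.1852 0.18  ] [0.4453 0.1619 0.18  ] dir 0.1115462031363408
topR [0.6596 0.0346 0.18  ] [0.4532 0.0108 0.18  ] dir 0.11477347411981713
wR [0.4567 0.0124 0.18  ] [0.5755 0.0226 0.18  ] dir 0.08620819937940342
wL [0.4373 0.1628 0.18  ] [0.5128 0.1722 0.18  ] dir 0.12417200779006998
B [0.4651 0.0879 0.204 ] P [0.5234 0.1607 0.234 ] L [0.5978 0.0216 0.242 ]
O [array([0.5222, 0.1182, 0.1845]), array([0.5221, 0.118 , 0.1845])]
I [0.5466 0.0597 0.207 ] [0.5541 0.0626 0.207 ]
0.08 A [0.5897 0.0979] lip [ 0.002  -0.0767] post [-0.0611  0.068 ] 0.09136252355081469 qpost -0.7319324158231592
   r 0.07051070958503586 q 0.3726321234215548
   r 0.07054848504562666 q 0.36898353888408125
   r 0.05755301856689006 q -0.6441774927985953
   r 0.05009820188407463 q -0.7020318163031612
0.11 A [0.5893 0.1016] lip [-0.0004 -0.0805] post [-0.059  0.066] 0.0885700650972969 qpost -0.7297551126106021
   r 0.06918043570157917 q 0.3524285699293365
   r 0.0692310820078096 q 0.3487422819072825
   r 0.05983659287845565 q -0.6648672828735692
   r 0.052556554439655956 q -0.727222049243297
0.14 A [0.5889 0.1053] lip [-0.0028 -0.0842] post [-0.0571  0.064 ] 0.08577318999909421 qpost -0.7284134393897262
   r 0.06792363576241675 q 0.33088359807326706
   r 0.06798736183602087 q 0.32717288507067244
   r 0.06217727789926217 q -0.682901740856275
   r 0.055080330635952565 q -0.7487752926395981
0.17 A [0.5883 0.109 ] lip [-0.0054 -0.0878] post [-0.0552  0.0619] 0.08297409598894002 qpost -0.7279929792131461
   r 0.06674562210122656 q 0.30800487545072486
   r 0.06682258814409635 q 0.30428479338828585
   r 0.06456687268237746 q -0.6985152515428428
   r 0.05765882056787035 q -0.7670926604159015
```

```bash
cat >> h.py <<'E'
YAW=.115;A=np.array([.5892,.1022])
def g2w(x,y):
    c,s=np.cos(YAW),np.sin(YAW);return A+np.array([c*x-s*y,s*x+c*y])
def togo(o,xy,z,head):
    """tool-frame shift (m/0.04) now, and turn rows (4deg) to head (world angle of -x)"""
    M=Ro.from_quat(o['tool_rot']).as_matrix();d=np.r_[xy,z]-o['position']
    h=np.arctan2(-M[1,0],-M[0,0]);return (M.T@d)/.04,-(head-h)/np.radians(4),h
def behind(q,gap):  # tool centre behind post, face gap
    t=np.array([np.cos(q),-np.sin(q)]);p=.088*np.array([np.sin(q),np.cos(q)])
    return g2w(*(p-t*(.0185+gap))),YAW-q
E
python3 - <<'E'
from h import *
o=robot.get_obs()
xy,h=behind(-.73,.012);print(xy,h,togo(o,xy,.227,h))
# per row twist
q=0.;a,ha=behind(0,0);b,hb=behind(np.radians(4),0)
d=b-a;ex=-np.array([np.cos(ha),np.sin(ha)]);ey=np.array([-np.sin(ha),np.cos(ha)])
print('per row',d@ex/.04,d@ey/.04,'tang approach .012 =',-.012/.04, o['q'])
E
```

```text
[0.5031 0.1378] 0.845 (array([-0.0415, -0.1522,  1.9556]), np.float64(-10.26307990769351), np.float64(0.12850185686189006))
per row -0.1545908689919081 0.026903279678271143 tang approach .012 = -0.3 [ 0.0646  0.3042  1.5986 -0.      1.2397 -1.6347]
```

Request:
{"name": "jog_arm", "arguments": {
  "motion": [-0.04,-0.15,0,0,0,0,1,0,0,0,0,0,-1,1,0,0,0,0,0,-1,1,0,0,0,0,0,-1,1,0,0,0,0,0,-1,1,0,0,0,0,0,-1,1,0,0,0,0,0,-1,1,0,0,0,0,0,-1,1,0,0,0,0,0,-1,1,0,0,0,0,0,-1,1,0,0,0,0,0,-1,1,0,0,0,0,0,-0.26,1]
}}

```text
time: 4.28
position: [0.5036, 0.1376, 0.3055]
tool_rot: [-0.41, 0.912, -0.0, -0.0]
ft_force: [0.4, -0.9, 0.7]
grip_width: 0.0006
grip_force: 0.0
```

```bash
python3 - <<'E'
from h import *
o=robot.get_obs();xy,h=behind(-.73,.012);print(o['time'],o['position'],togo(o,xy,.227,h),o['ft_force'])
E
```

```text
4.275 [0.5036 0.1376 0.3055] (array([0.0025, 0.0118, 1.9629]), np.float64(0.00658590840507935), np.float64(0.8454597831436136)) [ 0.3697 -0.8833  0.7179]
```

Request:
{"name": "jog_arm", "arguments": {
  "motion": [0,0,0.5,0,0,0,1,0,0,0.5,0,0,0,1,0,0,0.5,0,0,0,1,0,0,0.46,0,0,0,1,0,0,0,0,0,0,1]
}}

```text
time: 4.9
position: [0.5024, 0.1376, 0.2259]
tool_rot: [-0.41, 0.912, 0.001, -0.002]
ft_force: [-0.4, 0.4, 0.9]
grip_width: 0.0004
grip_force: 0.0
```

```bash
python3 - <<'E'
from h import *
o=robot.get_obs();xy,h=behind(-.73,.0);print(o['time'],o['position'],togo(o,xy,.227,h),o['ft_force'])
im=robot.camera('wrist');t=robot.camera('top');cv2.imwrite('pics/top2.png',t)
cv2.imwrite('pics/w2b.png',np.hstack([cv2.resize(im[100:370,60:460],(440,297)),cv2.resize(t[135:275,190:310],(340,397))[:297]]))
E
```

```text
4.9 [0.5024 0.1376 0.2259] (array([-0.3143, -0.0106, -0.0282]), np.float64(0.0017705110735529244), np.float64(0.845123604990706)) [-0.3625  0.4136  0.9479]
```

View pics/w2b.png

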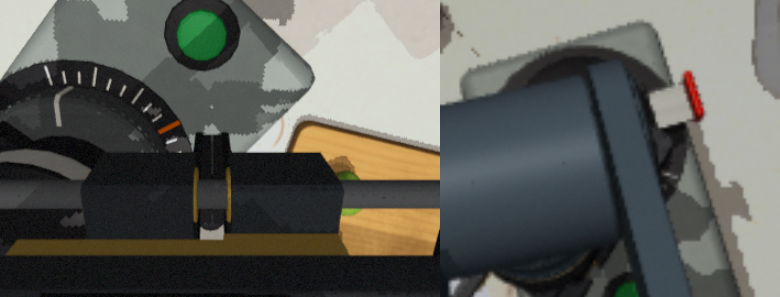

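The tip stands clear behind the post, with the index line and orange line both in view. Now I'll push along the arc.

Request:
{"name": "jog_arm", "arguments": {
  "motion": [-0.15,0,-0.03,0,0,0,1,-0.16,-0.01,0,0,0,0,1,-0.155,0.027,0,0,0,1,1,-0.155,0.027,0,0,0,1,1,-0.155,0.027,0,0,0,1,1,-0.155,0.027,0,0,0,1,1,-0.155,0.027,0,0,0,1,1,-0.155,0.027,0,0,0,1,1,0,0,0,0,0,0,1]
}}

```text
time: 6.12
position: [0.5372, 0.1751, 0.2286]
tool_rot: [-0.213, 0.977, -0.0, 0.0]
ft_force: [-0.8, -0.5, -0.5]
grip_width: 0.0002
grip_force: 0.4
```

```bash
python3 - <<'E'
from h import *
o=robot.get_obs();xy,h=behind(-.73+np.radians(24),.0);print(o['time'],o['position'],togo(o,xy,.227,h),o['ft_force'],o['moment'])
im=robot.camera('wrist')
W=cam('wrist',o)
for c in('green','orange'):
    for n,p,s in blobs(im,c,(0,0,512,384))[:4]: print(c,n,p,plane(W,p,{'green':.204,'orange':.1845}[c]))
cv2.imwrite('pics/w3.png',im);cv2.imwrite('pics/w3b.png',cv2.resize(im[100:300,60:360],(600,400),interpolation=cv2.INTER_CUBIC))
E
```

```text
6.125 [0.5372 0.1751 0.2286] (array([0.0313, 0.0021, 0.0394]), np.float64(0.03342654995819426), np.float64(0.4284545929387723)) [-0.846  -0.5437 -0.4927] [-0.0885  0.1349  0.0575]
green 2049 [164.7794  60.7345] [0.4648 0.0885 0.204 ]
orange 19817 [430.2681 184.3837] [0.4637 0.2791 0.1845]
orange 110 [185.8364 165.5   ] [0.5222 0.1179 0.1845]
orange 118 [237.0678 278.2119] [0.5905 0.1863 0.1845]
orange 133 [267.797  278.8872] [0.5811 0.2085 0.1845]
```

View pics/w3b.png

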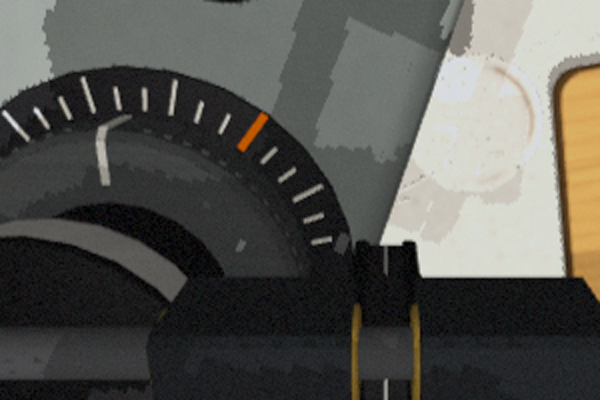

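The index line's foot is near (125,158) raw and the orange inner end near (180,175), and the grinder hasn't moved. I'll read both angles numerically by sampling along the ring.

```bash
cat >> h.py <<'E'
def lines(im,o):
    W=cam('wrist',o);qs=np.arange(-1,.9,.004);f=im.astype(np.float32)
    def samp(r,z):
        P=[np.r_[g2w(-r*np.cos(q),r*np.sin(q)),z] for q in qs];uv=np.array([proj(W,p) for p in P],np.float32)
        return cv2.remap(f,uv[None,:,0],uv[None,:,1],cv2.INTER_LINEAR)[0]
    ring=np.mean([samp(r,.1855) for r in(.065,.068,.071,.074)],0);org=ring[:,2]-ring[:,0]
    wall=np.mean([samp(.0605,z).mean(1) for z in(.192,.196,.2,.204)],0)
    wall[np.array(wall)<0]=0
    pk=lambda a:(qs[np.argmax(a)],float((qs*np.clip(a-a.max()*.0-np.median(a)-(a.max()-np.median(a))*.5,0,None)).sum()/np.clip(a-np.median(a)-(a.max()-np.median(a))*.5,0,None).sum()),a.max(),np.median(a))
    return pk(org),pk(wall)
E
python3 - <<'E'
from h import *
o=robot.get_obs();im=cv2.imread('pics/w3.png');W=cam('wrist',o);print(lines(im,o))
for uv in((125,158.5),(180,175)):
    p=plane(W,uv,.186)[:2]-A;c,s=np.cos(YAW),np.sin(YAW);v=np.array([c*p[0]+s*p[1],-s*p[0]+c*p[1]]);print(np.hypot(*v),np.arctan2(v[1],-v[0]))
E
```

```text
((np.float64(0.3440000000000012), 0.3468103911518027, np.float32(190.32153), np.float32(0.09472656)), (np.float64(-0.2999999999999994), -0.29957452842785653, np.float32(110.50008), np.float32(34.71875)))
0.05965737383882397 -0.2875001614045067
0.06125902740134212 0.35632640944521216
```

Request:
{"name": "jog_arm", "arguments": {
  "motion": [-0.155,0.027,0.005,0,0,1,1,-0.155,0.027,0.005,0,0,1,1,-0.155,0.027,0.005,0,0,1,1,-0.155,0.027,0.005,0,0,1,1,-0.155,0.027,0,0,0,1,1,-0.155,0.027,0,0,0,1,1,-0.155,0.027,0,0,0,1,1,-0.155,0.027,0,0,0,1,1,0,0,0,0,0,0,1]
}}

```text
time: 7.3
position: [0.5833, 0.1923, 0.2276]
tool_rot: [0.065, 0.998, 0.0, -0.0]
ft_force: [-1.6, -1.6, 0.9]
grip_width: 0.0005
grip_force: 0.7
```

```bash
python3 - <<'E'
from h import *
o=robot.get_obs();im=robot.camera('wrist');cv2.imwrite('pics/w4.png',im);W=cam('wrist',o)
a,b=lines(im,o);print(o['time'],o['position'],o['ft_force'],a,b)
xy,h=behind(b[1],0);print(togo(o,xy,.227,h))
print([plane(W,p,.204) for n,p,s in blobs(im,'green',(0,0,512,384))if n>500])
cv2.imwrite('pics/w4b.png',cv2.resize(im[100:300,60:360],(600,400),interpolation=cv2.INTER_CUBIC))
E
```

```text
7.3 [0.5833 0.1923 0.2276] [-1.6177 -1.6304  0.8774] (np.float64(0.3520000000000012), 0.34809624836754655, np.float32(187.10303), np.float32(0.18237305)) (np.float64(0.2520000000000011), 0.025642021853125693, np.float32(111.15527), np.float32(40.382324))
(array([ 0.4921, -0.1671,  0.0152]), np.float64(-3.1403696018552947), np.float64(-0.12988117898079898))
[array([0.4659, 0.0908, 0.204 ])]
```

View pics/w4b.png

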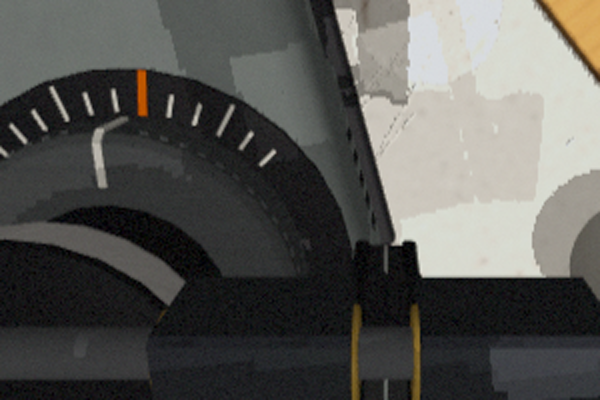

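The index line is about 0.1 rad short of the orange line. I'll tighten the detector and creep up.

Request:
{"name": "jog_arm", "arguments": {
  "motion": [-0.078,0.013,0,0,0,0.5,1,-0.078,0.013,0,0,0,0.5,1,0,0,0,0,0,0,1]
}}

```text
time: 7.72
position: [0.5901, 0.1924, 0.2276]
tool_rot: [0.101, 0.995, 0.0, 0.0]
ft_force: [-1.0, -0.2, 1.1]
grip_width: 0.0006
grip_force: 1.1
```

```bash
cat >> h.py <<'E'
_l=lines
def lines(im,o):
    W=cam('wrist',o);f=im.astype(np.float32);qs=np.arange(-1,.9,.004)
    def samp(r,z):
        P=[np.r_[g2w(-r*np.cos(q),r*np.sin(q)),z] for q in qs];uv=np.array([proj(W,p) for p in P],np.float32)
        return cv2.remap(f,uv[None,:,0],uv[None,:,1],cv2.INTER_LINEAR)[0]
    ring=np.mean([samp(r,.1855) for r in(.065,.068,.071,.074)],0)
    def pk(a):
        i=np.argmax(a);w=np.clip(a-(a[i]+np.median(a))/2,0,None)*(abs(qs-qs[i])<.04);return round(float((qs*w).sum()/w.sum()),4)
    inner=samp(.0635,.1855);inner=inner[:,2]-inner[:,0]
    wl=[pk(samp(.0605,z).mean(1)) for z in(.188,.19,.193,.196,.2,.204)]
    return pk(ring[:,2]-ring[:,0]),pk(inner),wl
E
cat > m.py <<'E'
from h import *
o=robot.get_obs();im=robot.camera('wrist');cv2.imwrite('pics/w%d.png'%(o['time']*100),im)
print(o['time'],o['position'],o['ft_force'],lines(im,o))
E
python3 - <<'E'
from h import *
print()
E
python3 m.py
```

```text
7.725 [0.5901 0.1924 0.2276] [-0.9933 -0.1631  1.0821] (0.3485, 0.3497, [0.3253, 0.3322, 0.3321, 0.3334, -0.463, -0.5601])
```

Request:
{"name": "jog_arm", "arguments": {
  "motion": [-0.035,0.006,0,0,0,0.22,1,0,0,0,0,0,0,1]
}}

```text
time: 8.02
position: [0.5913, 0.1924, 0.2276]
tool_rot: [0.108, 0.994, 0.0, 0.0]
ft_force: [-2.5, 0.1, 1.5]
grip_width: 0.001
grip_force: 1.2
```

```bash
python3 m.py; python3 - <<'E'
import cv2,glob,os
p=max(glob.glob('pics/w[0-9]*.png'),key=os.path.getmtime);im=cv2.imread(p)
cv2.imwrite('pics/z1.png',cv2.resize(im[120:220,80:180],(600,600),interpolation=cv2.INTER_CUBIC))
E
```

```text
8.025 [0.5913 0.1924 0.2276] [-2.4613  0.0901  1.4969] (0.3486, 0.3482, [0.3403, 0.3474, 0.3457, 0.3437, -0.4635, -0.7096])
```

View pics/z1.png

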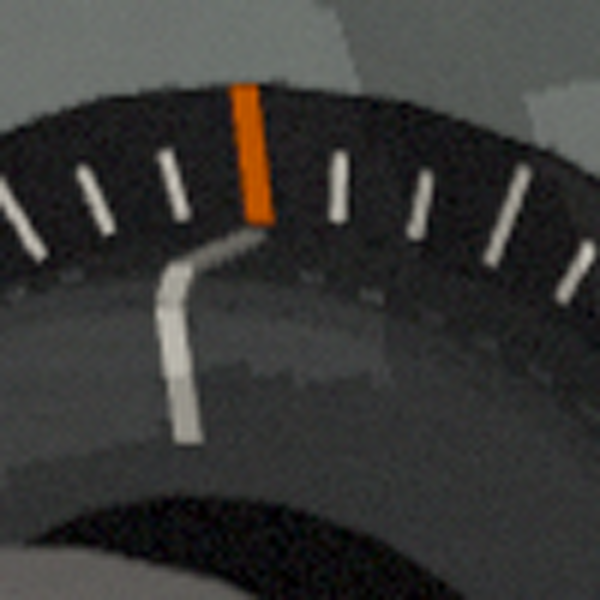

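The index line's foot (265,235) meets the inner end of the orange line (262,225), within about 0.005 rad. I'll back off and lift.

Request:
{"name": "jog_arm", "arguments": {
  "motion": [0.25,0,0,0,0,0,1,0.25,0,0,0,0,0,1,0,0,-0.6,0,0,0,1,0,0,-0.7,0,0,0,1,0,0,-0.7,0,0,-1,1,0,0,0,0,0,-1,1,0,0,0,0,0,-1,1,0,0,0,0,0,-1,1,0,0,0,0,0,-0.75,1,0,0,0,0,0,0,1]
}}

```text
time: 9.32
position: [0.5713, 0.1967, 0.3076]
tool_rot: [-0.057, 0.998, -0.0, 0.0]
ft_force: [0.5, -0.4, 0.3]
grip_width: 0.0
grip_force: 0.0
```

```bash
python3 m.py; python3 - <<'E'
from h import *
o=robot.get_obs();print(togo(o,g2w(0,-.116),.235,YAW))
im=cv2.imread('pics/w%d.png'%((o['time']-.05)*100)) 
E
ls -t pics|head -2
```

```text
9.325 [0.5713 0.1967 0.3076] [ 0.4671 -0.436   0.3221] (0.3482, 0.3476, [0.3371, 0.3435, 0.3444, 0.3454, -0.6536, -0.6217])
(array([-0.1747, -5.2986,  1.8147]), np.float64(-0.00863579281669704), np.float64(0.11439710792731425))
w932.png
z1.png
```

The lines still match with the tool clear (0.348 against about 0.344). Crossing over to the gate side.

Request:
{"name": "jog_arm", "arguments": {
  "motion": [-0.17,-0.75,0,0,0,0,1,0,-0.9,0,0,0,0,1,0,-0.9,0,0,0,0,1,0,-0.9,0,0,0,0,1,0,-0.9,0,0,0,0,1,0,-0.95,0,0,0,0,1,0,0,0,0,0,0,1]
}}

```text
time: 10.25
position: [0.6031, -0.0157, 0.3075]
tool_rot: [-0.055, 0.998, -0.0, 0.0]
ft_force: [0.7, 1.1, 0.5]
grip_width: 0.0006
grip_force: 0.0
```

```bash
python3 - <<'E'
from h import *
o=robot.get_obs();print(o['time'],togo(o,g2w(0,-.116),.235,YAW),o['ft_force'])
im=robot.camera('wrist');W=cam('wrist',o);c,s=np.cos(YAW),np.sin(YAW)
for n,p,st in blobs(im,'red',(0,0,512,384)):
    for z in(.242,.23):
        d=plane(W,p,z)[:2]-A;print('red',n,p,st,z,c*d[0]+s*d[1],-s*d[0]+c*d[1])
cv2.imwrite('pics/w5b.png',cv2.resize(im,(640,480)))
E
```

```text
10.25 (array([0.0083, 0.0703, 1.8114]), np.float64(-0.06259360904823685), np.float64(0.11063014172560862)) [0.7114 1.1097 0.4627]
red 427 [295.7939 199.9063] [291 177  11  47] 0.242 -0.0038209110253529036 -0.08430062652553494
red 427 [295.7939 199.9063] [291 177  11  47] 0.23 0.0005777170767647197 -0.08242635238972292
red 8 [379.875 261.875] [378 261   5   3] 0.242 0.05270685139436276 -0.010402806409679739
red 8 [379.875 261.875] [378 261   5   3] 0.23 0.06024173374204361 -0.00442855834680147
```

View pics/w5b.png

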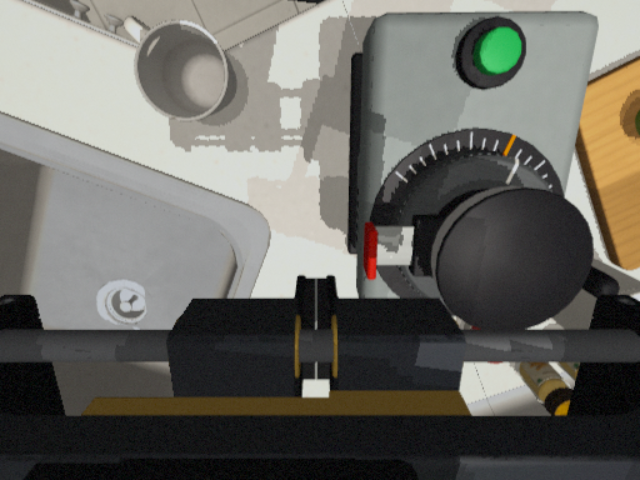

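The index and orange lines align at (512,155), and the lip's centre is at grinder (0, -83 mm) as expected. I'll lower the tool beside it and push.

Request:
{"name": "jog_arm", "arguments": {
  "motion": [0,0,0.6,0,0,0,1,0,0,0.6,0,0,0,1,0,0,0.6,0,0,0,1,0,0,0,0,0,0,1]
}}

```text
time: 10.8
position: [0.6011, -0.0115, 0.2337]
tool_rot: [-0.058, 0.998, 0.001, -0.002]
ft_force: [0.5, -0.6, -0.1]
grip_width: 0.0008
grip_force: 0.0
```

Request:
{"name": "jog_arm", "arguments": {
  "motion": [0,0.2,0,0,0,0,1,0,0.2,0,0,0,0,1,0,0.15,0,0,0,0,1,0,0.15,0,0,0,0,1,0,0.15,0,0,0,0,1,0,0,0,0,0,0,1]
}}

```text
time: 11.55
position: [0.5988, 0.0212, 0.2356]
tool_rot: [-0.058, 0.998, 0.0, 0.0]
ft_force: [0.5, -0.2, -0.1]
grip_width: 0.0003
grip_force: 0.0
```

```bash
python3 - <<'E'
from h import *
o=robot.get_obs();print(o['time'],togo(o,g2w(0,-.079),.235,YAW),o['ft_force'])
E
```

```text
11.55 (array([0.0065, 0.0637, 0.0152]), np.float64(0.003435426388130678), np.float64(0.11523983800673111)) [ 0.4709 -0.1835 -0.1423]
```

Request:
{"name": "jog_arm", "arguments": {
  "motion": [0,0.03,0,0,0,0,1]
}}

```text
time: 11.68
position: [0.5987, 0.0215, 0.2355]
tool_rot: [-0.057, 0.998, -0.0, -0.0]
ft_force: [0.6, -2.3, 0.8]
grip_width: 0.0006
grip_force: 1.0
```

Request:
{"name": "jog_arm", "arguments": {
  "motion": [0,0.02,0,0,0,0,1]
}}

```text
time: 11.8
position: [0.5986, 0.0222, 0.2355]
tool_rot: [-0.057, 0.998, -0.0, -0.0]
ft_force: [-0.1, -2.2, 0.3]
grip_width: 0.0005
grip_force: 1.0
```

Request:
{"name": "jog_arm", "arguments": {
  "motion": [0,0.015,0,0,0,0,1]
}}

```text
time: 11.92
position: [0.5985, 0.0229, 0.2355]
tool_rot: [-0.057, 0.998, -0.0, -0.0]
ft_force: [0.9, -1.6, 0.5]
grip_width: 0.0006
grip_force: 1.0
```

Request:
{"name": "jog_arm", "arguments": {
  "motion": [0,0.015,0,0,0,0,1]
}}

```text
time: 12.05
position: [0.5984, 0.0236, 0.2355]
tool_rot: [-0.057, 0.998, -0.0, -0.0]
ft_force: [0.5, -2.3, 1.2]
grip_width: -0.0001
grip_force: 1.0
```

Request:
{"name": "jog_arm", "arguments": {
  "motion": [0,0.015,0,0,0,0,1]
}}

```text
time: 12.18
position: [0.5984, 0.0242, 0.2355]
tool_rot: [-0.057, 0.998, -0.0, -0.0]
ft_force: [0.1, -2.1, 0.5]
grip_width: 0.0006
grip_force: 1.0
```

Request:
{"name": "jog_arm", "arguments": {
  "motion": [0,0.015,0,0,0,0,1]
}}

```text
time: 12.3
position: [0.5983, 0.0249, 0.2355]
tool_rot: [-0.058, 0.998, -0.0, -0.0]
ft_force: [-0.3, -1.8, 0.0]
grip_width: 0.0004
grip_force: 1.0
```

Request:
{"name": "jog_arm", "arguments": {
  "motion": [0,0.015,0,0,0,0,1]
}}

```text
time: 12.42
position: [0.5982, 0.0256, 0.2355]
tool_rot: [-0.057, 0.998, 0.0, -0.0]
ft_force: [0.5, -2.8, 0.5]
grip_width: 0.0002
grip_force: 1.0
```

Request:
{"name": "jog_arm", "arguments": {
  "motion": [0,0.012,0,0,0,0,1]
}}

```text
time: 12.55
position: [0.5982, 0.026, 0.2355]
tool_rot: [-0.058, 0.998, 0.0, -0.0]
ft_force: [-0.9, -2.1, -0.6]
grip_width: 0.0002
grip_force: 1.0
```

Request:
{"name": "jog_arm", "arguments": {
  "motion": [0,0.012,0,0,0,0,1]
}}

```text
time: 12.68
position: [0.5981, 0.0265, 0.2355]
tool_rot: [-0.058, 0.998, 0.0, -0.0]
ft_force: [-0.2, -2.6, 0.1]
grip_width: 0.0003
grip_force: 1.0
```

```bash
python3 - <<'E'
from h import *
o=robot.get_obs();im=robot.camera('wrist');cv2.imwrite('pics/wg.png',im);W=cam('wrist',o);c,s=np.cos(YAW),np.sin(YAW)
print(o['time'],o['position'],o['ft_force'],lines(im,o))
for n,p,st in blobs(im,'red',(0,0,512,384)):
    d=plane(W,p,.23)[:2]-A;print('red',n,p,st,c*d[0]+s*d[1],-s*d[0]+c*d[1])
for n,p,st in blobs(im,'green',(0,0,512,384)): print('green',n,p,plane(W,p,.204))
for n,p,st in blobs(im,'orange',(0,0,512,384)): print('or',n,p,plane(W,p,.1845))
E
```

```text
12.675 [0.5981 0.0265 0.2355] [-0.1996 -2.5581  0.1184] (0.346, 0.3456, [0.4984, 0.4772, 0.4471, 0.4178, 0.379, 0.4563])
red 303 [273.4455 223.8119] [268 209  12  30] -0.01107494858937915 -0.06371086723469689
green 2056 [384.2053  21.4689] [0.4676 0.0858 0.204 ]
green 4 [359.5  32. ] [0.4744 0.0732 0.204 ]
or 5009 [496.0938 128.6963] [0.5177 0.1858 0.1845]
or 118 [398.5 124. ] [0.5223 0.1184 0.1845]
or 127 [237.0472 278.0551] [0.6569 0.0208 0.1845]
or 115 [267.8348 280.7826] [0.6566 0.0459 0.1845]
or 1278 [294.3443 322.3388] [0.6953 0.0739 0.1845]
or 3 [ 82.6667 319.3333] [ 0.7128 -0.1061  0.1845]
or 74 [101.027  322.8784] [ 0.7148 -0.0907  0.1845]
or 10 [ 95.9 320.2] [ 0.7125 -0.095   0.1845]
or 55 [119.5091 325.4   ] [ 0.7157 -0.075   0.1845]
or 12 [126.9167 321.6667] [ 0.711  -0.0686  0.1845]
or 63 [133.8571 323.4762] [ 0.7122 -0.0627  0.1845]
or 108 [154.25   323.7963] [ 0.7106 -0.0454  0.1845]
or 3 [164. 319.] [ 0.7046 -0.0371  0.1845]
or 170 [184.2941 323.0882] [ 0.7069 -0.0198  0.1845]
or 3 [ 74.3333 321.3333] [ 0.7158 -0.1134  0.1845]
or 10 [452.4 322.3] [0.6798 0.2084 0.1845
[... 296 characters left out ...]
]
or 13 [153.     328.6923] [ 0.7159 -0.0464  0.1845]
or 3 [191.3333 328.    ] [ 0.7114 -0.0135  0.1845]
or 5 [200.6 327.2] [ 0.7096 -0.0056  0.1845]
or 3 [ 69.3333 329.    ] [ 0.7245 -0.1182  0.1845]
or 4 [ 73.5  329.75] [ 0.725  -0.1147  0.1845]
or 6 [ 88.8333 329.1667] [ 0.7228 -0.1015  0.1845]
or 3 [ 95.3333 329.6667] [ 0.7227 -0.0959  0.1845]
or 7 [105.1429 329.1429] [ 0.7212 -0.0875  0.1845]
or 12 [110.9167 328.9167] [ 0.7203 -0.0825  0.1845]
or 6 [136.8333 329.1667] [ 0.718  -0.0602  0.1845]
or 8 [142.5  329.25] [ 0.7176 -0.0554  0.1845]
or 4 [175.75 329.75] [ 0.7148 -0.0268  0.1845]
or 11 [186.5455 329.6364] [ 0.7136 -0.0175  0.1845]
or 9 [205.     329.3333] [ 0.7115 -0.0017  0.1845]
```

The gate is about 19 mm in and the grinder hasn't moved. I'll keep creeping until it reaches the stop.

Request:
{"name": "jog_arm", "arguments": {
  "motion": [0,0.02,0,0,0,0,1]
}}

```text
time: 12.85
position: [0.598, 0.0273, 0.2355]
tool_rot: [-0.057, 0.998, 0.0, -0.0]
ft_force: [-0.1, -1.3, -0.5]
grip_width: 0.0006
grip_force: 1.0
```

Request:
{"name": "jog_arm", "arguments": {
  "motion": [0,0.015,0,0,0,0,1]
}}

```text
time: 12.98
position: [0.5979, 0.0279, 0.2355]
tool_rot: [-0.058, 0.998, 0.0, -0.0]
ft_force: [-0.7, -2.0, 0.2]
grip_width: 0.0005
grip_force: 1.0
```

Request:
{"name": "jog_arm", "arguments": {
  "motion": [0,0.015,0,0,0,0,1]
}}

```text
time: 13.1
position: [0.5978, 0.0285, 0.2355]
tool_rot: [-0.058, 0.998, 0.0, -0.0]
ft_force: [-0.9, -1.5, -0.2]
grip_width: 0.0005
grip_force: 1.0
```

Request:
{"name": "jog_arm", "arguments": {
  "motion": [0,0.01,0,0,0,0,1]
}}

```text
time: 13.22
position: [0.5978, 0.0289, 0.2355]
tool_rot: [-0.058, 0.998, 0.0, -0.0]
ft_force: [-0.9, -3.0, 0.5]
grip_width: 0.0003
grip_force: 1.0
```

Request:
{"name": "jog_arm", "arguments": {
  "motion": [0,0.01,0,0,0,0,1]
}}

```text
time: 13.35
position: [0.5977, 0.0293, 0.2355]
tool_rot: [-0.057, 0.998, -0.0, -0.0]
ft_force: [-0.2, -2.2, 0.4]
grip_width: 0.0008
grip_force: 1.0
```

Request:
{"name": "jog_arm", "arguments": {
  "motion": [0,0.01,0,0,0,0,1]
}}

```text
time: 13.48
position: [0.5978, 0.0295, 0.2355]
tool_rot: [-0.058, 0.998, -0.0, -0.0]
ft_force: [-0.8, -3.6, 0.4]
grip_width: 0.0004
grip_force: 1.5
```

Request:
{"name": "jog_arm", "arguments": {
  "motion": [0,0.01,0,0,0,0,1]
}}

```text
time: 13.6
position: [0.5977, 0.0295, 0.2355]
tool_rot: [-0.058, 0.998, -0.001, -0.0]
ft_force: [-0.8, -4.8, -0.8]
grip_width: 0.0006
grip_force: 2.2
```

Request:
{"name": "jog_arm", "arguments": {
  "motion": [0,0.01,0,0,0,0,1]
}}

```text
time: 13.72
position: [0.5978, 0.0296, 0.2355]
tool_rot: [-0.058, 0.998, -0.001, -0.0]
ft_force: [-0.5, -5.4, -1.4]
grip_width: 0.0008
grip_force: 2.9
```

The position has stopped changing while the force rises to 5.4 N, so the gate is at its stop. I'll back off, lift, and check.

Request:
{"name": "jog_arm", "arguments": {
  "motion": [0,-0.25,0,0,0,0,1,0,-0.35,0,0,0,0,1,0,0,-0.6,0,0,0,1,0,0,-0.6,0,0,0,1,0,0,-0.6,0,0,0,1,0,0,0,0,0,0,1]
}}

```text
time: 14.48
position: [0.6019, 0.006, 0.3096]
tool_rot: [-0.057, 0.998, -0.0, 0.003]
ft_force: [-0.1, -1.0, 0.6]
grip_width: 0.0004
grip_force: 0.0
```

```bash
python3 - <<'E'
from h import *
o=robot.get_obs();im=robot.camera('wrist');cv2.imwrite('pics/wh.png',im);W=cam('wrist',o);c,s=np.cos(YAW),np.sin(YAW)
print(o['time'],o['position'],o['ft_force'],lines(im,o))
for n,p,st in blobs(im,'red',(0,0,512,384)):
    d=plane(W,p,.23)[:2]-A;print('red',n,p,st,c*d[0]+s*d[1],-s*d[0]+c*d[1])
for n,p,st in blobs(im,'green',(0,0,512,384)): print('green',n,p,plane(W,p,.204))
for n,p,st in blobs(im,'orange',(0,0,512,384))[:5]: print('or',n,p,plane(W,p,.1845))
B=g2w(-.125,0);print(B,'TCP for finger at +y on button (half-open)',g2w(-.125,-.0293),togo(o,g2w(-.125,-.0293),.28,YAW))
E
```

```text
14.475 [0.6019 0.006  0.3096] [-0.1385 -1.0276  0.6183] (0.3455, 0.3456, [0.4755, 0.458, 0.4321, 0.4076, 0.3761, 0.345])
red 418 [295.0311 197.2871] [290 175  11  46] 0.00058519679618722 -0.06105167429585284
red 66 [390.7727 261.6667] [378 258  22   6] 0.06284471110928994 0.02868703423029841
green 1109 [371.22    39.0063] [0.4662 0.0858 0.204 ]
or 7880 [482.9887 124.0454] [0.5206 0.2132 0.1845]
or 70 [382.9429 114.1143] [0.5224 0.1183 0.1845]
or 111 [237.0901 278.5315] [0.7145 0.0017 0.1845]
or 124 [267.8306 277.9758] [0.7099 0.0355 0.1845]
or 4 [418.   291.75] [0.7086 0.2064 0.1845]
[0.465  0.0879] TCP for finger at +y on button (half-open) [0.4684 0.0588] (array([3.17  , 1.6908, 0.7232]), np.float64(-0.007983178188018455), np.float64(0.11444266902338274))
```

The lip has gone in by 21 to 22 mm to 61 mm at its centre (fully in), and the orange line is where it was. The finger thickness at the tip measures about 9 mm, so closed tips fit inside the button. Going above the button.

Request:
{"name": "jog_arm", "arguments": {
  "motion": [0.6,0,0,0,0,0,1,0.65,0.6,0,0,0,0,1,0.65,0.6,0,0,0,0,1,0.65,0.6,0,0,0,0,1,0.62,0.62,0,0,0,0,1,0,0,0.6,0,0,0,1,0,0,0,0,0,0,1]
}}

```text
time: 15.4
position: [0.4612, 0.0885, 0.2814]
tool_rot: [-0.058, 0.998, 0.0, -0.003]
ft_force: [0.8, -0.2, -0.1]
grip_width: 0.0002
grip_force: 0.0
```

```bash
python3 - <<'E'
from h import *
o=robot.get_obs();print(o['time'],togo(o,[.4651,.0879],.218,YAW),o['ft_force'])
E
```

```text
15.4 (array([-0.1043, -0.0273,  1.5834]), np.float64(0.0051849237818072744), np.float64(0.11536197596582998)) [ 0.781  -0.1619 -0.113 ]
```

Request:
{"name": "jog_arm", "arguments": {
  "motion": [-0.08,-0.02,0.5,0,0,0,1,0,0,0.5,0,0,0,1,0,0,0.4,0,0,0,1,0,0,0,0,0,0,1,0,0,0,0,0,0,1]
}}

```text
time: 16.02
position: [0.4674, 0.0875, 0.228]
tool_rot: [-0.057, 0.998, -0.0, 0.0]
ft_force: [0.5, -0.1, -0.1]
grip_width: 0.0005
grip_force: 0.0
```

```bash
python3 - <<'E'
from h import *
o=robot.get_obs();print(o['time'],togo(o,[.4651,.0879],.218,YAW),o['ft_force'])
E
```

```text
16.025 (array([0.0556, 0.0153, 0.2503]), np.float64(-0.005463954580332145), np.float64(0.11461854400957512)) [ 0.5455 -0.1151 -0.1318]
```

Request:
{"name": "jog_arm", "arguments": {
  "motion": [0.05,0.01,0.15,0,0,0,1,0,0,0.15,0,0,0,1,0,0,0,0,0,0,1]
}}

```text
time: 16.4
position: [0.4644, 0.088, 0.2154]
tool_rot: [-0.058, 0.998, 0.0, -0.0]
ft_force: [-0.8, 0.3, 1.5]
grip_width: 0.0003
grip_force: 0.7
```

Request:
{"name": "jog_arm", "arguments": {
  "motion": [0,0,0.05,0,0,0,1,0,0,0.05,0,0,0,1]
}}

```text
time: 16.65
position: [0.4645, 0.088, 0.2117]
tool_rot: [-0.058, 0.998, -0.0, -0.0]
ft_force: [-1.1, 0.2, 3.6]
grip_width: 0.0002
grip_force: 1.7
```

Request:
{"name": "jog_arm", "arguments": {
  "motion": [0,0,0.03,0,0,0,1]
}}

```text
time: 16.77
position: [0.4645, 0.088, 0.2105]
tool_rot: [-0.058, 0.998, -0.0, -0.0]
ft_force: [-1.8, 0.0, 3.7]
grip_width: 0.0003
grip_force: 2.1
```

Request:
{"name": "jog_arm", "arguments": {
  "motion": [0,0,0.03,0,0,0,1]
}}

```text
time: 16.9
position: [0.4645, 0.088, 0.2093]
tool_rot: [-0.058, 0.998, 0.0, -0.0]
ft_force: [-3.7, 0.8, 8.1]
grip_width: 0.0004
grip_force: 4.5
```

Request:
{"name": "jog_arm", "arguments": {
  "motion": [0,0,0.02,0,0,0,1]
}}

```text
time: 17.02
position: [0.4646, 0.088, 0.2092]
tool_rot: [-0.058, 0.998, -0.0, -0.0]
ft_force: [-4.4, 0.0, 14.5]
grip_width: 0.0001
grip_force: 7.3
```

Request:
{"name": "jog_arm", "arguments": {
  "motion": [0,0,0.02,0,0,0,1]
}}

```text
time: 17.15
position: [0.4646, 0.088, 0.2091]
tool_rot: [-0.058, 0.998, -0.0, 0.0]
ft_force: [-5.2, 0.4, 19.7]
grip_width: 0.0006
grip_force: 9.9
```

The button is fully down (tip at 198 mm, hard stop). Releasing, then backing away to check.

Request:
{"name": "jog_arm", "arguments": {
  "motion": [0,0,-0.2,0,0,0,1,0,0,-0.3,0,0,0,1,0,0,-0.6,0,0,0,1,0,0,-0.8,0,0,0,1,0,0,-0.8,0,0,0,1,0,0,0,0,0,0,1,0,0,0,0,0,0,1]
}}

```text
time: 18.02
position: [0.4641, 0.088, 0.315]
tool_rot: [-0.057, 0.998, 0.0, -0.0]
ft_force: [-1.0, 0.7, -0.7]
grip_width: 0.0006
grip_force: 0.0
```

```bash
python3 m.py; python3 - <<'E'
from h import *
o=robot.get_obs();im=robot.camera('wrist');cv2.imwrite('pics/we.png',im);W=cam('wrist',o);c,s=np.cos(YAW),np.sin(YAW)
for n,p,st in blobs(im,'red',(0,0,512,384)):
    d=plane(W,p,.23)[:2]-A;print('red',n,p,st,c*d[0]+s*d[1],-s*d[0]+c*d[1])
for n,p,st in blobs(im,'green',(0,0,512,384)): print('green',n,p,st,plane(W,p,.204))
for n,p,st in blobs(im,'orange',(0,0,512,384))[:5]: print('or',n,p,plane(W,p,.1845))
cv2.imwrite('pics/web.png',cv2.resize(im,(640,480)))
E
```

```text
18.025 [0.4641 0.088  0.315 ] [-1.0413  0.7045 -0.7039] (0.3441, -0.6493, [0.3018, -0.3056, 0.4936, -0.9913, -0.9792, -0.986])
green 614 [251.6336 188.6238] [238 175  28  28] [0.4645 0.0874 0.204 ]
or 15508 [448.6352 181.7256] [0.4407 0.285  0.1845]
or 26 [275.1154 234.5385] [0.5191 0.1189 0.1845]
or 98 [237.0204 280.3265] [0.5807 0.0839 0.1845]
or 24 [267.9583 264.875 ] [0.5569 0.1161 0.1845]
or 78 [267.9872 285.4487] [0.5835 0.1196 0.1845]
```

View pics/web.png

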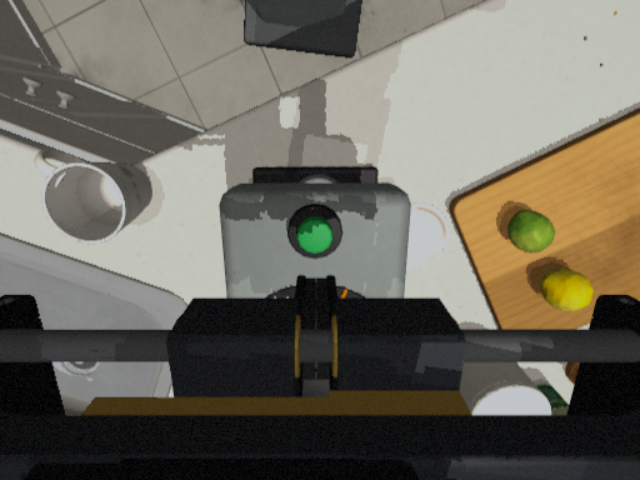

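The button is back up at (251,189) with its position unchanged, and the mug hasn't moved. The tool is clear of everything, so I'm handing in.

```bash
python3 -c "
from rig import robot
print(robot.hand_in())"
```

```text
the job is handed in; nothing more can be done
None
```

The job is handed in at about 18 s: collar index set to the orange line (within about 0.005 rad by camera), then the gate pushed fully in to its stop, then the start button pressed fully down and released; the hand-in gave no verdict.

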